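Reset the tripped lamp supply through its recessed key

ROBOT

A 6-joint arm with a two-finger parallel gripper is mounted at the origin on the work surface. World frame = base frame: x ahead of the robot, y to its left, z up, the work surface at z = 0. Lengths are in mm, angles in rad, forces in N, time in s.
With the tool pointing down it reaches from about 275 to 750 mm from the base axis. Payload 10.2 kg.
Tool frame: the origin (TCP) lies between the finger pads; the fingertips stand 22 mm ahead of it and the grasp point (between the pads) lies 3 mm ahead of it; z points along the fingers, y is the line along which they close (so a half turn about z gives the same grasp; the last joint's range is limited). The gripper opens to 85 mm and grips with 20 to 120 N. Pads are 22 mm wide; open, the fingers measure 114 mm over their backs; the gripper's body (76 mm by 85 mm) begins 54 mm behind the grasp point. The pads swing forward as they close: fully open they stand 13 mm farther back than shut.
Start: joints at [-1.449, 0.313, 1.498, -0, 1.331, -0.223], TCP at [177.442, -494.111, 253.294] pointing down, gripper open.
Joint ranges: [-2.94, 2.94], [-0.97, 2.17], [0.19, 2.56], [-1.23, 4.37], [0.02, 3.11], [-2.88, 2.88]. Speed limits (rad/s): [2.39, 2.39, 3.01, 3.14, 3.14, 3.14].

INTERFACE

Orientations are given as a unit quaternion [x, y, z, w].
In Python, from plant import bot gives the robot as it stands.
- The arm moves only by the shell command python3 -m creep 'ROWS' [OPENING]. ROWS is JSON, a list of rows, each a list of 2 entries, a list of its own where there are three numbers: the shift along the tool's x, y, z in mm, then the turn about the tool's z in degrees. A call has 1 to 20 rows; each row is the pose to reach, as a shift and turn from the pose commanded when the call began, along the tool's axes at that moment; what a row does not reach only later rows make up. A row lasts 1/10 s, in which the tool goes at most 50 mm and 8.59 degrees, less where a joint would pass 70% of its speed; a pose out of reach is approached as far as the arm can. A call with a gripper value outside its range is refused whole. OPENING is the opening in per cent of the stroke, from 0 (shut) to 100 (fully open), set as the call begins (- or left out, the last holds). The fingers move at their own pace and stop on an object; the grip force is fixed at half the most. Time passes only in rows, so rows that repeat a pose let the fingers close. It gives the time, the measured TCP pose, the force, the opening and the grip force at its end, in the units of the state.
- bot.read_state(): the state, without advancing time (a new reading comes with each control period).
- bot.get_image(name): name is "side" or "top"; returns a dict with "frame" (420x560x3 uint8, blue, green, red), "mtx" (3x3 intrinsics, pixels), "position" and "attitude" of the camera in the world. Camera axes: x right, y up, looking along -z (the intrinsics and any distortion apply to the point x, -y, -z); pixel columns grow to the right and rows downward; lengths in mm; the calibration is good to about 2 mm. A picture is of the moment at which its call begins. There is no depth.
- bot.close_job(): hands the job in; it is judged then, once.
The state is a dict: "time_s": time; "joint_positions": joint angles; "dq": joint speeds; "joint_efforts": joint torques, N m; "tcp_pos": TCP position; "orientation": TCP orientation; "ft_force": force on the tool from outside, world axes, zero at the start; "wrist_torque": the same for the moment, N m; "gripper_width": finger opening in mm; "gripper_force": force on a finger pad.
Only numpy, scipy, OpenCV 4.12 (cv2) and the standard library are available. Lean on these libraries where they do the work, as an engineer would, in place of code of your own. Each camera call takes 0.05 s, during which the arm holds its last target. There are 200 camera calls.

TASK

The microscope's lamp supply has tripped: on the cream console with the orange shutter, push the shutter fully open with your fingertips, reach down into the well it uncovers and press the sunken red reset key all the way in for a moment, then let it spring back and push the shutter fully closed again. Only push and press: do not pinch the shutter's tab and do not lift anything. Leave the twin console with the blue shutter and the things lying around undisturbed, and finish clear of everything.

Things in the scene. Friction and masses are not known exactly. Their poses are not given: they have to be found in the camera images.
- lamp_console: cream box 120 (x) x 200 (y) x 70 mm high, fixed to the table, an orange shutter on its flat top. Origin: centre of its underside. Unturned, x points away from the robot, y to the robot's left; turned up to 23 degrees either way. The well is in the -y half of the top. Two guide rails 10 mm wide, 9 mm high run along y at x = -46 and 46 mm, 160 mm long, on the top.
- lamp_well (a point): centre of the round mouth of the recessed well, level with the console's top (70 mm above the table), at (0, -45 mm) in the console's frame. The well is 50 mm in diameter and 34 mm deep, straight-walled. A red key sits in its middle, its top 18 mm below the mouth. Axes as the console's.
- lamp_shutter (a joint): slide of the orange shutter in m along the console's +y: 0 closed (centred over the well), 0.066 fully open (end stop). Starts 0 to 10 mm ajar, stays where it is left; friction about 1.5 N. A plate 78 (x) x 62 (y) x 5 mm, its top 75.5 mm above the table. From about 0.057 on it no longer covers the well.
- lamp_tab (a point): middle of the top edge of the orange push tab that stands on the shutter and moves with it. The tab is 44 mm long along x, 12 mm thick along y, 22 mm high; this point is 97.5 mm above the table. It lies 20 mm to +y of the shutter plate's centre, so 20 mm to +y of the well's centre when closed and 86 mm when fully open.
- lamp_tab_in: the half of that orange tab (6 mm thick) on the well's side (-y), the face to push on to open. Origin: middle of its foot, on the shutter plate. It counts as pinched if this half and lamp_tab_out are pressed at the same time.
- lamp_tab_out: the other half of the orange tab (6 mm thick), on the +y side, the face to push on to close. Origin: middle of its foot, on the shutter plate.
- lamp_key (a joint): travel of the red reset key in the well of the lamp console, in m: 0 up, 0.006 fully in (stop). Spring: starts to move at about 1.5 N, fully in at about 5 N; springs back when let go.
- lamp_key_cap: the red round cap of the reset key, 28 mm in diameter, 9 mm thick, upright axis, in the middle of the well. Origin: centre of the cap's underside; its top is 9 mm above that, and stands 52 mm above the table when the key is up. Hidden under the shutter at the start.
- stage_tab (a point): middle of the top edge of the push tab of the twin console, the same in every size but with a blue shutter: to be left alone. The consoles stand side by side and either may be the left one.
- rinse_bottle: bystander: loose white plastic bottle with blue cap, 56 mm in diameter, 130 mm high, beyond the consoles. Origin: centre of its underside.
- resist_jar: bystander: loose amber jar with black lid, 60 mm in diameter, 85 mm high, beyond the consoles. Origin: centre of its underside.
- wafer_box: bystander: loose flat clear and white wafer box, 114 x 114 x 30 mm, beyond the consoles. Origin: centre of its underside.
- screwdriver: bystander: loose screwdriver lying on the table to the right of the consoles. Origin: centre of its underside.
- dish: bystander: loose shallow glass dish, 90 mm in diameter, 18 mm high, to the left of the consoles. Origin: centre of its underside.
There are look-alikes about, which are no part of the job. Leave any green look-alike of the lamp_console alone.

How it is judged (in metres and radians):
On the way, in this order (a step that is already met when the one before it is completed fails the run):
1. the orange shutter is pushed fully open (at least 60 of 66 mm) (value of joint lamp_shutter above 0.06 m), for 0.1 s.
2. the fingertips press the red key fully in (at least 5 of 6 mm) for 0.2 s (value of joint lamp_key above 0.005 m and contact force between the fingers and lamp_key_cap above 1 N), for 0.2 s.
At the end, for the whole second after the job is handed in: the orange shutter is closed again (within 4 mm) and at rest, and the red key has sprung back (within 1 mm) (value of joint lamp_shutter below 0.004 m and value of joint lamp_key below 0.001 m and not (velocity of joint lamp_shutter above 0.005 m/s or velocity of joint lamp_shutter below -0.005 m/s)); the robot touches nothing.
It fails at once if the orange tab is pinched (both of its faces pressed at once with over 1.5 N) (contact force between the fingers and lamp_tab_in above 1.5 N and contact force between the fingers and lamp_tab_out above 1.5 N).
It fails at once if the twin's blue shutter is moved by more than 8 mm (distance of stage_tab from where it was at the start of the episode above 0.008 m).
It fails at once if a bystander is moved or lifted by more than 20 mm (distance of any of rinse_bottle, resist_jar, wafer_box, screwdriver, dish from where it was at the start of the episode above 0.02 m).
It also fails if it takes over 45 s, if anything falls off the work surface, if the arm or the gripper's body presses on something with over 40 N, if the wrist force passes 120 N, or if a joint passes its speed limit or range.

## Working session

There is one attempt and no reset: what is moved stays moved. The work goes in short steps, Python scripts to look and compute and a shell command to move; the robot and the scene stay as the last step left them, time stands still between calls to the robot, and variables do not carry over. Pictures are saved under pics/ and viewed, at most 10 in all, crops included, and the job is handed in when it is done.

```bash
ls; mkdir -p pics; python3 - <<'E'
from plant import bot
import cv2
for n in("top","side"):
    d=bot.get_image(n); cv2.imwrite(f"pics/{n}0.png",d["frame"]); print(n,d["mtx"],d["position"],d["attitude"],[k for k in d])
print(bot.read_state())
E
```

```text
pics
top [[453.78033026   0.         284.53813092]
 [  0.         453.78033026 207.50347364]
 [  0.           0.           1.        ]] [ 387.87103696  -10.71555516 1174.03043386] [-0.05100767  0.04374108  0.71087295 -0.70010327] ['frame', 'mtx', 'position', 'attitude']
side [[394.41813814   0.         272.05221475]
 [  0.         394.41813814 213.18219981]
 [  0.           0.           1.        ]] [ 417.4986293   812.07934908 1001.09283274] [-0.02817233  0.3597076   0.92943814 -0.07721084] ['frame', 'mtx', 'position', 'attitude']
{'time_s': 0.1, 'joint_positions': array([-1.44941714e+00,  3.13389058e-01,  1.49832307e+00, -3.03081407e-05,
        1.33099732e+00, -2.23413430e-01]), 'dq': array([-0.00064442, -0.00142548, -0.00235009, -0.00068243, -0.00027438,
        0.00118902]), 'joint_efforts': array([ 3.16029182e-03, -4.12897968e+01, -2.60140318e+01, -1.58653834e-04,
        3.01613989e-03, -1.88382387e-05]), 'tcp_pos': array([ 177.40217784, -493.91436884,  252.80916318]), 'orientation': array([ 9.85175752e-01,  1.71547154e-01,  1.37761017e-05, -5.58419792e-04]), 'ft_force': array([-0.49093249, -0.2796081 , -0.9163808 ]), 'wrist_torque': array([ 0.04021909, -0.02086578, -0.03593232]), 'gripper_force': 0.0, 'gripper_width': 85.68533692757829}
```

View pics/top0.png

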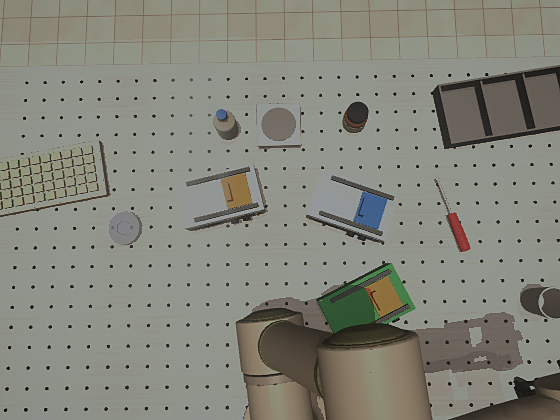

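View pics/side0.png

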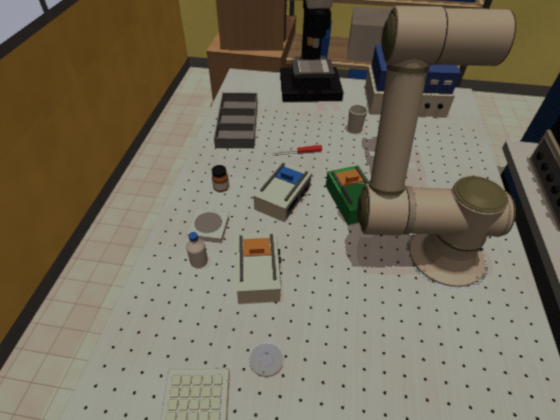

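The top view shows the cream lamp console at about (225,198), with its orange shutter at (237,190) on the -y side. The blue twin is at (350,208), and the green look-alike at (368,298) is to be ignored. The side view has the lamp console at (258,268) with its tab at (257,250).

```bash
cat > h.py <<'E'
import numpy as np,cv2
from plant import bot
from scipy.spatial.transform import Rotation as R
def ray(d,uv,z):
    uv=np.atleast_2d(np.float64(uv)); K=d["mtx"]
    v=np.c_[(uv[:,0]-K[0,2])/K[0,0],-(uv[:,1]-K[1,2])/K[1,1],-np.ones(len(uv))]
    v=R.from_quat(d["attitude"]).apply(v); return d["position"]+v*((z-d["position"][2])/v[:,2])[:,None]
def proj(d,p):
    c=R.from_quat(d["attitude"]).inv().apply(np.atleast_2d(p)-d["position"]);K=d["mtx"]
    return np.c_[K[0,2]-K[0,0]*c[:,0]/c[:,2],K[1,2]+K[1,1]*c[:,1]/c[:,2]]
E
python3 - <<'E'
from h import *
rois={"top":(175,155,275,240),"side":(225,225,295,305)}
out=[]
for n,(a,b,c,e) in rois.items():
    d=bot.get_image(n); f=d["frame"]; hsv=cv2.cvtColor(f,cv2.COLOR_BGR2HSV)
    roi=np.zeros(f.shape[:2],np.uint8); roi[b:e,a:c]=1
    o=((hsv[...,0]<25)&(hsv[...,1]>130)&(hsv[...,2]>60)).astype(np.uint8)*roi
    cs=max(cv2.findContours(o,0,2)[0],key=cv2.contourArea)
    P=ray(d,cs[:,0],75.5)[:,:2]; r=cv2.minAreaRect(P.astype(np.float32)); print(n,"orange",r,cv2.boundingRect(cs))
    k=((hsv[...,2]<95)&(hsv[...,1]<110)).astype(np.uint8)*roi
    m,l,s,ce=cv2.connectedComponentsWithStats(k)
    for i in range(1,m):
        if s[i,4]>60:
            q=np.argwhere(l==i)[:,::-1]; p=ray(d,q,79)[:,:2]; r=cv2.minAreaRect(p.astype(np.float32))
            w=np.linalg.svd(p-p.mean(0),full_matrices=False)[2][0]; print(n,"dark",s[i],p.mean(0).round(1),np.degrees(np.arctan2(w[1],w[0])).round(1),np.round(r[1],1))
    g=cv2.resize(f[b:e,a:c],None,fx=5,fy=5,interpolation=2); g=cv2.resize(g,(400,int(400*g.shape[0]/g.shape[1]))); out.append(g)
H=max(g.shape[0] for g in out)
cv2.imwrite("pics/crop.png",np.hstack([cv2.copyMakeBorder(g,0,H-g.shape[0],0,0,0) for g in out]))
E
```

```text
top orange ((581.724853515625, 111.23274230957031), (77.30599212646484, 46.73253631591797), 12.808412551879883) (229, 173, 23, 35)
top dark [186 167  64  19 240] [617.1 157.5] -77.1 [ 12.6 159.1]
top dark [194 203  65  19 278] [526.9 140.4] -76.9 [ 12.  159.1]
top dark [187 209  79  22 319] [506.5 134.9] -77.7 [ 18.6 194.6]
side orange ((576.6456298828125, 119.31756591796875), (79.33908081054688, 61.366233825683594), 13.641332626342773) (243, 238, 28, 18)
side dark [270 234   6  46 133] [522.9 149.8] 103.1 [  8.4 159.7]
side dark [240 236   3  46 125] [610.5 174.5] 103.0 [  5.9 158.3]
side dark [238 289  42  14 470] [538.3 282.5] 12.8 [110.3  38.6]
```

View pics/crop.png

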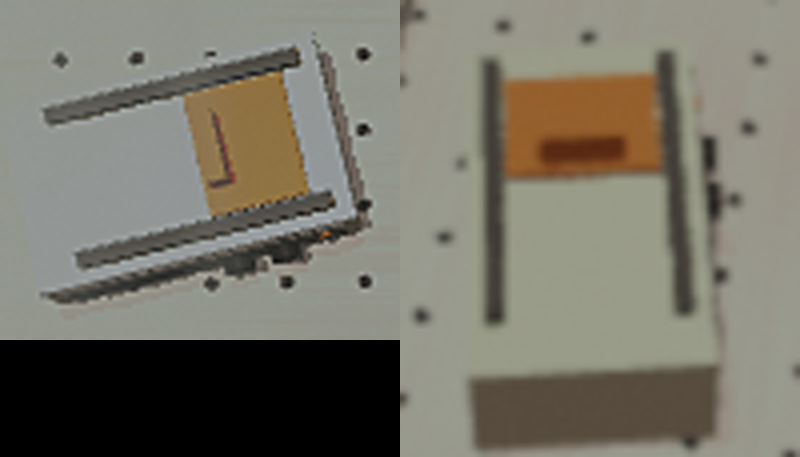

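The crop shows the console turned about +13°, with the rails and orange plate clear in both views. The two views disagree along y by about 10 mm, so I'll triangulate to find out which is off.

```bash
python3 - <<'E'
from h import *
rois={"top":(175,155,275,240),"side":(225,225,295,305)}
D={};E={}
for n,(a,b,c,e) in rois.items():
    d=D[n]=bot.get_image(n); f=d["frame"]; hsv=cv2.cvtColor(f,cv2.COLOR_BGR2HSV)
    roi=np.zeros(f.shape[:2],np.uint8); roi[b:e,a:c]=1
    k=((hsv[...,2]<95)&(hsv[...,1]<110)).astype(np.uint8)*roi
    m,l,s,ce=cv2.connectedComponentsWithStats(k); rr=[]
    for i in range(1,m):
        if s[i,4]>60:
            q=np.argwhere(l==i)[:,::-1].astype(float); w=np.linalg.svd(q-q.mean(0),full_matrices=False)[2][0]
            t=(q-q.mean(0))@w; rr.append((q.mean(0)+w*t.min(),q.mean(0)+w*t.max()))
    E[n]=rr[:2]
    o=((hsv[...,0]<25)&(hsv[...,1]>70)&(hsv[...,2]>60)).astype(np.uint8)*roi
    cs=max(cv2.findContours(o,0,2)[0],key=cv2.contourArea)
    P=ray(d,cs[:,0],75.5)[:,:2]; print(n,"orange",cv2.minAreaRect(P.astype(np.float32)))
    # sanity: base origin, TCP pixel
    print(n,"base,tcp px",proj(d,[[0,0,0],bot.read_state()["tcp_pos"]]).round())
    pts=np.array(E[n]).reshape(-1,2); print(pts.round(1).tolist(), ray(d,pts,79).round(1)[:,:2].tolist())
def tri(u,v):
    A=[];B=[]
    for n,p in(("top",u),("side",v)):
        d=D[n];r=ray(d,p,0)[0]-d["position"];r/=np.linalg.norm(r);M=np.eye(3)-np.outer(r,r);A.append(M);B.append(M@d["position"])
    x=np.linalg.lstsq(np.vstack(A),np.hstack(B),rcond=None)[0]; return x.round(1),[ (np.linalg.norm(M@x-q)).round(1) for M,q in zip(A,B)]
# far-x rail: top[0], side[1]; near: top[1], side[0]
key={"top":lambda p:p[0],"side":lambda p:-p[1]}
for i,j in((0,1),(1,0)):
    T=sorted(E["top"][i],key=lambda p:p[0]);S=sorted(E["side"][j],key=lambda p:-p[1])
    for t,s in zip(T,S): print(tri(t,s))
E
```

```text
top orange ((580.275146484375, 118.01277160644531), (79.5469741821289, 62.74201583862305), 12.9866361618042)
top base,tcp px [[288. 428.]
 [541. 375.]]
[[249.2, 168.7], [186.2, 183.9], [257.8, 204.3], [194.2, 220.0]] [[633.7, 85.3], [598.1, 240.3], [544.6, 64.5], [508.5, 219.5]]
side orange ((578.1914672851562, 119.09580993652344), (83.81829071044922, 62.92958450317383), 9.627792358398438)
side base,tcp px [[445. 256.]
 [399.  95.]]
[[270.8, 234.0], [274.4, 279.0], [240.6, 236.0], [241.1, 281.0]] [[541.9, 68.3], [505.7, 223.9], [629.9, 90.9], [594.3, 245.1]]
(array([597.2, 241.5,  73.5]), [np.float64(1.9), np.float64(1.9)])
(array([633.2,  85.8,  72.8]), [np.float64(1.9), np.float64(1.9)])
(array([507.6, 220.5,  73.9]), [np.float64(1.5), np.float64(1.5)])
(array([543.8,  64.8,  74.8]), [np.float64(1.4), np.float64(1.4)])
```

```bash
cat >> h.py <<'E'
O=np.array([570.3,153.3]); YAW=np.radians(13)
X=np.array([np.cos(YAW),np.sin(YAW)]); Y=np.array([-X[1],X[0]])
def shift(cx,cy,z):
    "tool-frame shift (mm) and turn (deg) to console (cx,cy), TCP height z, tool x along console x"
    s=bot.read_state(); r=R.from_quat(s["orientation"]); p=s["tcp_pos"]; q=np.r_[O+cx*X+cy*Y,z]
    t=r.apply([1,0,0]); a=np.arctan2(t[1],t[0])
    print("t",s["time_s"],"console",((p[:2]-O)@X).round(1),((p[:2]-O)@Y).round(1),"z",p[2].round(1),"F console",np.r_[s["ft_force"][:2]@X,s["ft_force"][:2]@Y,s["ft_force"][2]].round(1))
    print("shift",r.inv().apply(q-p).round(1),"turn",np.degrees(a-YAW).round(2),"width",s["gripper_width"])
E
python3 -c "
from h import *
shift(0,-62,253)"
```

```text
t 0.3 console -528.4 -542.4 z 253.1 F console [-0.8  0.2 -0. ]
shift [ 5.813e+02 -4.149e+02  3.000e-01] turn 6.75 width 85.22440050820123
```

```bash
python3 -m creep '[[[16,-11,0],0],[[48,-34,0],1],[[81,-58,0],2],[[114,-81,0],3],[[147,-105,0],4],[[180,-128,0],5],[[213,-152,0],6],[[246,-175,0],6.75],[[279,-199,0],6.75],[[312,-222,0],6.75],[[345,-246,0],6.75],[[378,-270,0],6.75],[[411,-293,0],6.75],[[444,-317,0],6.75],[[477,-340,0],6.75],[[510,-364,0],6.75],[[540,-385,0],6.75],[[562,-401,0],6.75],[[576,-411,0],6.75],[[581.3,-414.9,0],6.75]]' 0; python3 -c "
from h import *
shift(0,-62,106)"
```

```text
time_s: 2.3
tcp_pos: [584.7, 94.1, 252.8]
orientation: [0.993, 0.114, -0.0, -0.0]
ft_force: [0.2, -0.1, 0.0]
gripper_width: 0.1
gripper_force: 0.0
t 2.3 console 0.7 -60.9 z 252.8 F console [ 0.2 -0.1  0. ]
shift [ -0.7   1.2 146.8] turn 0.09 width 0.065172940034683
```

```bash
python3 -m creep '[[[-0.7,1,10],0],[[-0.7,1,30],0],[[-0.7,1,55],0],[[-0.7,1,80],0],[[-0.7,1,105],0],[[-0.7,1,125],0],[[-0.7,1,137],0],[[-0.7,1,142],0],[[-0.7,1,142],0],[[-0.7,1,142],0]]'; python3 -c "
from h import *
shift(0,-40,106)
out=[]
for n,(a,b,c,e) in {'top':(175,130,295,250),'side':(205,190,325,310)}.items():
    d=bot.get_image(n); out.append(cv2.resize(d['frame'][b:e,a:c],(400,400),interpolation=2))
    p=bot.read_state()['tcp_pos']-[0,0,22]; print(n,'tip crop px',((proj(d,p)-[a,b])*400/120).round())
cv2.imwrite('pics/c2.png',np.hstack(out))"
```

```text
time_s: 3.3
tcp_pos: [584.2, 91.5, 112.2]
orientation: [0.994, 0.113, 0.001, 0.0]
ft_force: [0.2, -0.4, -0.8]
gripper_width: 0.1
gripper_force: 0.0
t 3.3 console -0.3 -63.3 z 112.2 F console [ 0.1 -0.5 -0.8]
shift [  0.3 -23.3   6.2] turn -0.01 width 0.12680906913793177
top tip crop px [[237. 192.]]
side tip crop px [[168. 153.]]
```

View pics/c2.png

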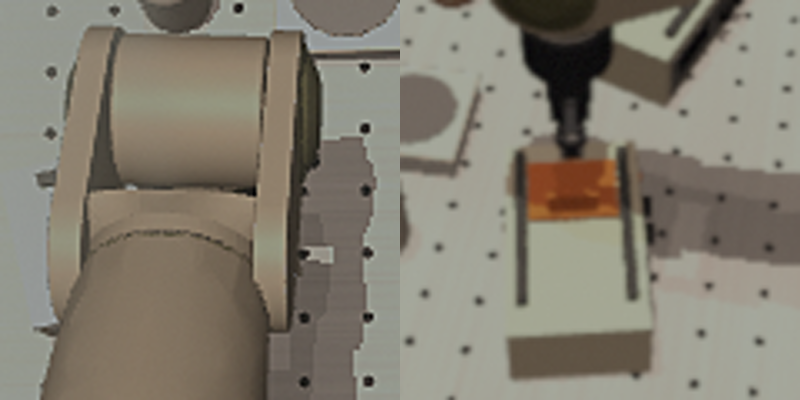

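The side crop shows the fingertips at (170,155), as predicted at (168,153). They are centred on the tab, at about (173,205), and on its well side. Next I lower them and push the shutter open.

```bash
python3 -m creep '[[[0,0,4],0],[[0,0,7],0],[[0.3,-5,7],0],[[0.3,-12,7],0],[[0.3,-20,7],0],[[0.3,-27,7],0],[[0.3,-34,7],0],[[0.3,-41,7],0],[[0.3,-48,7],0],[[0.3,-55,7],0],[[0.3,-61,7],0],[[0.3,-66,7],0],[[0.3,-70,7],0],[[0.3,-73,7],0],[[0.3,-75,7],0],[[0.3,-75,7],0]]'; python3 -c "
from h import *
shift(0,20,105)
d=bot.get_image('side'); f=d['frame'];b=cv2.resize(f[190:310,205:325],(480,480),interpolation=2); cv2.imwrite('pics/c3.png',b)"
```

```text
time_s: 5.0
tcp_pos: [567.2, 165.1, 104.2]
orientation: [0.994, 0.113, 0.0, -0.0]
ft_force: [0.4, -0.9, 0.2]
gripper_width: -0.2
gripper_force: 0.0
t 5.0 console -0.3 12.2 z 104.2 F console [ 0.2 -0.9  0.2]
shift [ 0.3 -7.8 -0.7] turn 0.01 width -0.17192488315647672
```

View pics/c3.png

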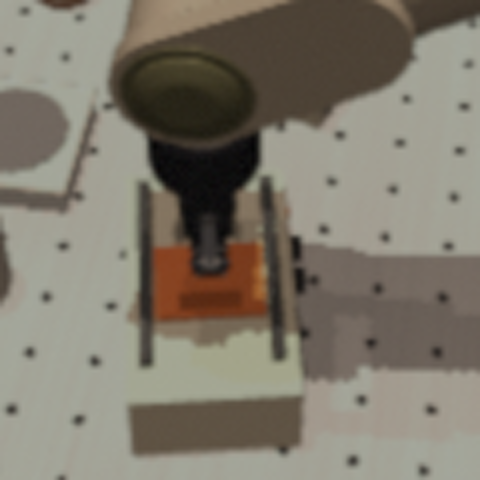

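The shutter is following: the plate's near edge is now at crop row 318, with the fingers behind the tab. I'll creep toward the stop.

```bash
python3 -m creep '[[[0.3,-3,0],0],[[0.3,-5,0],0],[[0.3,-7,0],0],[[0.3,-8,0],0],[[0.3,-8,0],0]]'; cat > m.py <<'E'
from h import *
d=bot.get_image("side"); f=d["frame"]; hsv=cv2.cvtColor(f,cv2.COLOR_BGR2HSV)
o=((hsv[...,0]<22)&(hsv[...,1]>120)&(hsv[...,2]>60)).astype(np.uint8); o[:225]=0;o[305:]=0;o[:,:225]=0;o[:,295:]=0
cs=max(cv2.findContours(o,0,2)[0],key=cv2.contourArea); P=(ray(d,cs[:,0],75.5)[:,:2]-O)
y=P@Y; y=y[abs(P@X)<28]; print("plate y range",y.min().round(1),y.max().round(1),"-> slide from +y edge",(np.percentile(y,97)-31+45).round(1))
E
python3 m.py; python3 -c "
from h import *
shift(0,20,105)"
```

```text
time_s: 5.55
tcp_pos: [565.7, 173.0, 104.3]
orientation: [0.994, 0.113, 0.0, -0.0]
ft_force: [0.3, -0.1, -0.4]
gripper_width: -0.3
gripper_force: 0.1
plate y range -11.5 52.9 -> slide from +y edge 65.9
t 5.6 console 0.0 20.2 z 104.3 F console [ 0.2 -0.5  0.2]
shift [-0.   0.2 -0.7] turn 0.01 width 0.006502261629941957
```

```bash
python3 -m creep '[[[0,-1,0],0],[[0,-1.5,0],0],[[0,-2,0],0],[[0,-2,0],0]]'; python3 m.py;python3 -m creep '[[[0,-0.5,0],0],[[0,-1,0],0],[[0,-1.5,0],0],[[0,-1.5,0],0]]'; python3 m.py
```

```text
time_s: 6.0
tcp_pos: [565.4, 174.7, 104.3]
orientation: [0.994, 0.113, 0.0, -0.0]
ft_force: [-0.1, -0.6, -0.7]
gripper_width: -0.2
gripper_force: 0.6
plate y range -9.6 54.6 -> slide from +y edge 67.1
time_s: 6.45
tcp_pos: [565.0, 176.2, 104.3]
orientation: [0.994, 0.113, 0.0, -0.0]
ft_force: [0.8, -1.7, -0.1]
gripper_width: -0.1
gripper_force: 0.5
plate y range -8.2 55.9 -> slide from +y edge 68.8
```

```bash
python3 -m creep '[[[0,-0.5,0],0],[[0,-1,0],0],[[0,-1.5,0],0],[[0,-1.5,0],0]]'; python3 m.py;python3 -m creep '[[[0,-0.5,0],0],[[0,-1,0],0],[[0,-1.5,0],0],[[0,-1.5,0],0]]'; python3 m.py
```

```text
time_s: 6.9
tcp_pos: [564.6, 177.7, 104.3]
orientation: [0.994, 0.113, 0.0, -0.0]
ft_force: [1.6, -0.8, 0.1]
gripper_width: -0.1
gripper_force: 0.5
plate y range -6.2 57.6 -> slide from +y edge 70.6
time_s: 7.35
tcp_pos: [564.3, 179.2, 104.3]
orientation: [0.994, 0.113, 0.0, -0.0]
ft_force: [0.9, -1.8, 0.2]
gripper_width: 0.4
gripper_force: 0.5
plate y range -5.2 59.7 -> slide from +y edge 73.5
```

```bash
python3 -m creep '[[[0,-0.5,0],0],[[0,-1,0],0],[[0,-1.5,0],0],[[0,-1.5,0],0]]'; python3 m.py; python3 -c "
from h import *
shift(0,-45,125)
d=bot.get_image('side'); f=d['frame'];b=cv2.resize(f[210:310,215:315],(600,600),interpolation=2); cv2.imwrite('pics/c4.png',b)"
```

```text
time_s: 7.8
tcp_pos: [563.9, 180.6, 104.3]
orientation: [0.994, 0.113, -0.0, -0.0]
ft_force: [0.2, -1.7, 0.5]
gripper_width: 0.1
gripper_force: 0.5
plate y range -2.6 60.5 -> slide from +y edge 73.6
t 7.85 console -0.1 28.0 z 104.3 F console [ 0.6 -0.8  0.6]
shift [  0.1  73.  -20.7] turn 0.01 width 0.052361209422535915
```

View pics/c4.png

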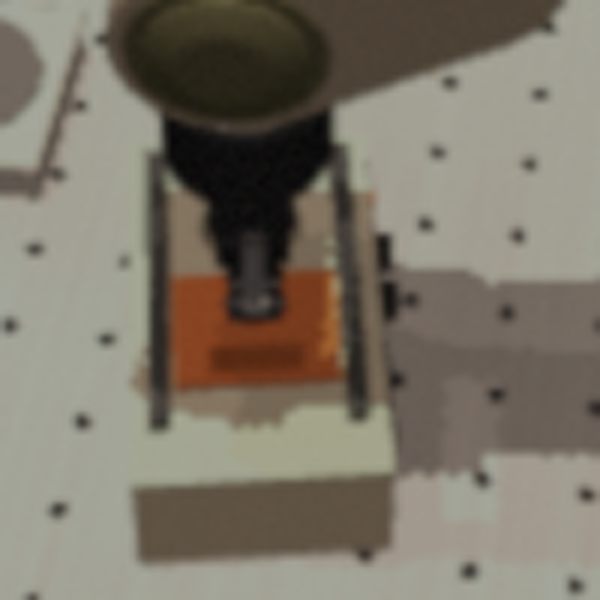

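No stop force yet. The rails may not be centred on the console, so my y origin could be a few mm off. I'll keep creeping until the force rises.

```bash
for i in 1 2; do python3 -m creep '[[[0,-0.5,0],0],[[0,-1,0],0],[[0,-1.5,0],0],[[0,-1.5,0],0]]' | egrep 'tcp|ft'; python3 m.py; done
```

```text
tcp_pos: [563.6, 182.1, 104.3]
ft_force: [1.6, -0.6, -0.1]
plate y range -2.6 62.0 -> slide from +y edge 75.4
tcp_pos: [563.5, 182.5, 104.3]
ft_force: [1.4, -7.5, -0.1]
plate y range -2.2 62.7 -> slide from +y edge 76.6
```

The stop is reached (7.5 N), so the shutter is fully open. Now I back off and look at the well directly.

```bash
python3 -m creep '[[[0,4,0],0],[[0,12,-4],0],[[0,20,-15],0],[[0,25,-40],0],[[-10,40,-70],0],[[-35,65,-100],0],[[-65,90,-130],0],[[-100,120,-140],0],[[-135,150,-140],0],[[-170,180,-140],0],[[-190,200,-140],0],[[-200,210,-140],0],[[-200,210,-140],0]]'; python3 -c "
from h import *
shift(0,-36,160)
out=[]
for n,(a,b,c,e) in {'top':(175,155,275,240),'side':(220,215,310,305)}.items():
    d=bot.get_image(n);cv2.imwrite('pics/'+n+'5raw.png',d['frame']); out.append(cv2.resize(d['frame'][b:e,a:c],(400,400 if n=='side' else 340),interpolation=2))
out[0]=cv2.copyMakeBorder(out[0],0,60,0,0,0)
cv2.imwrite('pics/c5.png',np.hstack(out))"
```

```text
time_s: 10.1
tcp_pos: [415.1, -67.6, 245.3]
orientation: [0.994, 0.112, 0.001, 0.0]
ft_force: [0.1, 0.3, -0.5]
gripper_width: 0.1
gripper_force: 0.0
t 10.1 console -200.9 -180.3 z 245.3 F console [ 0.1  0.3 -0.5]
shift [ 200.4 -144.9   85.4] turn -0.16 width 0.09453276327134441
```

View pics/c5.png

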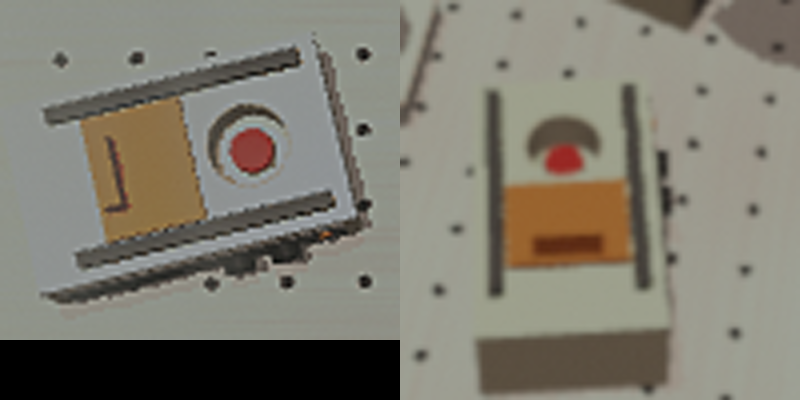

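The well is uncovered: its mouth is at about (249,145) in the top crop, the red cap is at (252,151), and the plate is clear of it. Now I'll measure the cap and the open plate.

```bash
python3 - <<'E'
from h import *
for n,(a,b,c,e) in {"top":(215,170,260,215),"side":(240,230,280,270)}.items():
    d=bot.get_image(n); f=d["frame"]; hsv=cv2.cvtColor(f,cv2.COLOR_BGR2HSV)
    roi=np.zeros(f.shape[:2],np.uint8); roi[b:e,a:c]=1
    r=(((hsv[...,0]<6)|(hsv[...,0]>170))&(hsv[...,1]>110)&(hsv[...,2]>50)).astype(np.uint8)*roi
    cs=max(cv2.findContours(r,0,2)[0],key=cv2.contourArea); P=ray(d,cs[:,0],52)[:,:2]
    cc,rad=cv2.minEnclosingCircle(P.astype(np.float32)); cc=np.array(cc)
    print(n,"cap",cc.round(1),"dia",2*rad,"rect",cv2.minAreaRect(P.astype(np.float32)),"console",((cc-O)@X).round(1),((cc-O)@Y).round(1))
    roi[:]=0; roi[155:300,175:295]=1
    o=((hsv[...,0]<25)&(hsv[...,0]>6)&(hsv[...,1]>70)&(hsv[...,2]>60)).astype(np.uint8)*roi
    o=cv2.morphologyEx(o,cv2.MORPH_OPEN,np.ones((3,3)))
    cs=max(cv2.findContours(o,0,2)[0],key=cv2.contourArea); P=ray(d,cs[:,0],75.5)[:,:2]
    q=cv2.minAreaRect(P.astype(np.float32)); k=np.array(q[0])-O; print(n,"plate",q,"console",(k@X).round(1),(k@Y).round(1))
E
```

```text
top cap [580.1 117.4] dia 27.30760955810547 rect ((580.47900390625, 117.21968841552734), (22.62656021118164, 25.516521453857422), 89.88714599609375) console 1.5 -37.2
top plate ((565.58447265625, 181.0172882080078), (78.82324981689453, 62.68575668334961), 13.241286277770996) console 1.6 28.1
side cap [577.3 115.7] dia 24.780078887939453 rect ((577.5097045898438, 114.63570404052734), (20.980907440185547, 22.4786376953125), 10.60512638092041) console -1.6 -38.2
side plate ((561.5858764648438, 182.0207977294922), (81.52735900878906, 64.47744750976562), 12.84549617767334) console -2.0 29.9
```

Both views agree: the well is at (0, -37.5) in my frame, and the open plate sits at 28, which is 66 mm from closed. Moving above the well.

```bash
python3 -m creep '[[[15,-10,0],0],[[45,-32,0],0],[[80,-58,0],0],[[115,-83,0],0],[[150,-108,0],0],[[178,-128,5],0],[[194,-140,20],0],[[199.5,-143.5,45],0],[[200.4,-143.5,75],0],[[200.4,-143.5,105],0],[[200.4,-143.5,125],0],[[200.4,-143.5,132],0],[[200.4,-143.5,132],0],[[200.4,-143.5,132],0]]'; python3 -c "
from h import *
shift(0,-37.5,78)"
```

```text
time_s: 11.7
tcp_pos: [579.2, 119.1, 113.4]
orientation: [0.994, 0.114, 0.001, 0.0]
ft_force: [0.0, 0.3, 0.4]
gripper_width: 0.1
gripper_force: 0.0
t 11.7 console 1.0 -35.3 z 113.4 F console [0.1 0.2 0.4]
shift [-1.   2.2 35.4] turn 0.03 width 0.06681496243300444
```

```bash
python3 -m creep '[[[-1,2.2,4],0],[[-1,2.2,12],0],[[-1,2.2,20],0],[[-1,2.2,27],0],[[-1,2.2,32],0],[[-1,2.2,35],0],[[-1,2.2,37],0],[[-1,2.2,38],0],[[-1,2.2,38],0]]'; python3 -c "
from h import *
shift(0,-37.5,68)"
```

```text
time_s: 12.6
tcp_pos: [578.2, 116.4, 74.3]
orientation: [0.994, 0.113, 0.0, 0.0]
ft_force: [0.3, -0.1, -0.4]
gripper_width: 0.5
gripper_force: 0.0
t 12.6 console -0.6 -37.7 z 74.3 F console [ 0.2 -0.2 -0.4]
shift [ 0.6 -0.2  6.3] turn 0.01 width 0.48918769119156813
```

Just above the cap, with no wall contact. Now pressing in small steps.

```bash
python3 -m creep '[[[0.6,0,2],0],[[0.6,0,4],0],[[0.6,0,5],0],[[0.6,0,6],0],[[0.6,0,6],0],[[0.6,0,6],0]]'; python3 -m creep '[[[0,0,0.7],0],[[0,0,1.4],0],[[0,0,1.4],0],[[0,0,1.4],0]]'
```

```text
time_s: 13.2
tcp_pos: [578.9, 116.5, 68.6]
orientation: [0.994, 0.113, 0.0, 0.0]
ft_force: [-0.7, -0.5, 4.8]
gripper_width: -0.1
gripper_force: 2.3
time_s: 13.6
tcp_pos: [578.9, 116.5, 67.9]
orientation: [0.994, 0.113, 0.0, 0.0]
ft_force: [-3.8, -0.6, 12.5]
gripper_width: -0.1
gripper_force: 6.3
```

```bash
python3 -m creep '[[[0,0,0.5],0],[[0,0,0.5],0],[[0,0,0.5],0],[[0,0,-3],0],[[0,0,-10],0],[[0,0,-22],0],[[0,0,-38],0],[[0,0,-54],0],[[0,0,-70],0],[[0,0,-80],0],[[0,0,-82],0],[[0,-15,-82],0],[[0,-40,-82],0],[[0,-70,-82],0],[[0,-95,-82],0],[[0,-112,-82],0],[[0,-119,-82],0],[[0,-119,-82],0],[[0,-119,-82],0]]';python3 -c "
from h import *
shift(0,81.5,104.5)"
```

```text
time_s: 15.5
tcp_pos: [552.1, 231.8, 148.7]
orientation: [0.994, 0.113, -0.0, 0.0]
ft_force: [-0.8, 0.2, 0.2]
gripper_width: 0.3
gripper_force: 0.0
t 15.5 console -0.1 80.6 z 148.7 F console [-0.7  0.4  0.2]
shift [ 0.1 -0.9 44.2] turn -0.03 width 0.2523873156953264
```

```bash
python3 -m creep '[[[0,0,10],0],[[0,0,25],0],[[0,0,38],0],[[0,0,44],0],[[0,0,44],0],[[0,6,44],0],[[0,13,44],0],[[0,20,44],0],[[0,27,44],0],[[0,34,44],0],[[0,41,44],0],[[0,48,44],0],[[0,55,44],0],[[0,62,44],0],[[0,67,44],0],[[0,71,44],0],[[0,74,44],0],[[0,75,44],0],[[0,75,44],0]]';python3 m.py; python3 -c "
from h import *
shift(0,0.5,104.5)"
```

```text
time_s: 17.4
tcp_pos: [568.7, 159.2, 104.8]
orientation: [0.994, 0.113, -0.0, 0.0]
ft_force: [0.0, -0.5, -0.6]
gripper_width: 0.1
gripper_force: 0.0
plate y range -63.9 -0.8 -> slide from +y edge 8.9
t 17.45 console -0.3 6.2 z 104.7 F console [-1.2  0.3 -0.7]
shift [0.3 5.7 0.2] turn 0.01 width -0.17970514414138658
```

```bash
for i in 1 2 ; do python3 -m creep '[[[0,0.7,0],0],[[0,1.4,0],0],[[0,2,0],0],[[0,2,0],0]]' | egrep 'tcp|ft'; python3 m.py; done
```

```text
tcp_pos: [569.1, 157.4, 104.7]
ft_force: [-1.0, 1.1, -0.8]
plate y range -63.9 -4.3 -> slide from +y edge 7.5
tcp_pos: [569.5, 155.9, 104.8]
ft_force: [-2.3, 3.7, -1.4]
plate y range -68.1 -4.3 -> slide from +y edge 7.7
```

```bash
python3 -m creep '[[[0,0.5,0],0],[[0,1,0],0],[[0,1,0],0],[[0,1,0],0]]' | egrep 'tcp|ft'; python3 m.py; python3 -c "
from h import *
shift(0,0.5,104.5)"
```

```text
tcp_pos: [569.5, 155.7, 104.9]
ft_force: [-2.3, 9.0, 0.1]
plate y range -68.1 -4.3 -> slide from +y edge 7.7
t 18.8 console -0.2 2.5 z 104.9 F console [-1.5  8.7 -1.2]
shift [0.2 2.  0.3] turn 0.02 width -0.33404262378919486
```

Closed stop reached (9 N). Retreating and checking.

```bash
python3 -m creep '[[[0,-2,0],0],[[0,-8,0],0],[[0,-18,0],0],[[0,-22,-8],0],[[0,-22,-25],0],[[0,-22,-50],0],[[-5,-15,-80],0],[[-20,0,-110],0],[[-45,25,-135],0],[[-75,55,-140],0],[[-105,85,-140],0],[[-135,115,-140],0],[[-160,140,-140],0],[[-178,158,-140],0],[[-185,165,-140],0],[[-185,165,-140],0],[[-185,165,-140],0]]'; python3 - <<'E'
from h import *
d=bot.get_image("top"); f=d["frame"]; hsv=cv2.cvtColor(f,cv2.COLOR_BGR2HSV); cv2.imwrite("pics/top6.png",f)
o=((hsv[...,0]<25)&(hsv[...,0]>6)&(hsv[...,1]>70)&(hsv[...,2]>60)).astype(np.uint8); o[:155]=0;o[240:]=0;o[:,:175]=0;o[:,275:]=0
o=cv2.morphologyEx(o,cv2.MORPH_OPEN,np.ones((3,3)))
q=cv2.minAreaRect(ray(d,max(cv2.findContours(o,0,2)[0],key=cv2.contourArea)[:,0],75.5)[:,:2].astype(np.float32)); print(q,"slide",((np.array(q[0])-O)@Y-28.1+66).round(1))
E
```

```text
time_s: 20.5
tcp_pos: [427.3, -47.3, 245.2]
orientation: [0.994, 0.113, 0.0, 0.0]
ft_force: [-0.0, 1.1, -0.1]
gripper_width: 0.1
gripper_force: 0.0
((580.3464965820312, 117.00696563720703), (79.43013000488281, 62.50102996826172), 13.576464653015137) slide 0.3
```

View pics/top6.png

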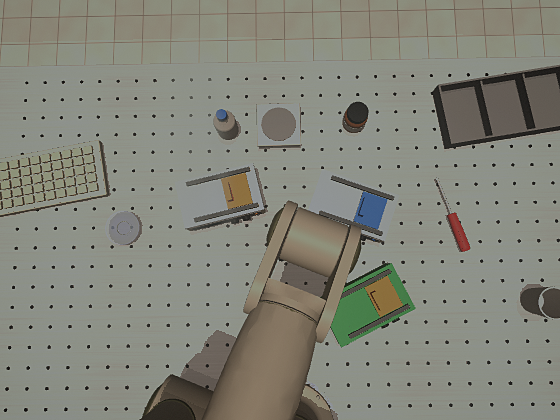

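The shutter is closed again (plate at (237,190), slide about 0.3 mm), the bystanders and blue twin are where they started, and the arm is clear, so I'm handing in.

```bash
python3 -c "
from plant import bot
print(bot.close_job())"
```

```text
the job is handed in; nothing more can be done
None
```

I pushed the orange shutter open to its stop, pressed the red key to its stop, and closed the shutter again (about 0.3 mm in the last image). I handed the job in with the arm clear and nothing else seen to have moved; the hand-in returned no verdict.

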